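# Tighten the roll-stand nut with an adjustable wrench

### The job

The wrench has been slipped loosely over the nut of the paper-roll stand, its jaws too wide. Roll the wrench's worm wheel until the jaw is closed snugly on the nut, then swing the handle clockwise (seen from above) until you feel the nut come up tight against its stop, and no farther. Work gently, never press or push hard, never turn the nut with loose jaws, leave the wrench lying snug on the nut and let go; do not disturb the other things on the bench.

Things in the scene. Friction and masses are not known exactly. Their poses are not given: they have to be found in the camera images.
- stand: Paper-roll stand, fixed on the bench: round dark cast foot, 280 mm across, 30 mm high, flat on top, with a steel arm let in flush that runs out to an upright roll of brown paper (90 mm across, centre 225 mm from the nut, top 85 mm above the bench, its post 105 mm). Origin: centre of the foot's underside, on the nut's axis. x points from the nut to the roll; z up.
- nut (a joint): Turning angle of the hexagonal steel nut in the middle of the foot, about the vertical. 0 at the start, grows clockwise seen from above (tightening), firm stop at 0.5 rad where it is tight. Turning it takes about 0.3 N m (about 2 N at the middle of the wrench's handle).
- nut_top (a point): Centre of the nut's top face, 46 mm above the bench. The nut measures 34 mm across its flats, is 16 mm high and stands on the foot; a 20 mm stud sticks out 5 mm above it.
- wrench: Loose steel adjustable wrench, 261 mm long, 0.7 kg, flat on the foot, jaws loosely round the nut. Origin: middle of the throat, on the underside, within 5 mm of the nut's axis. x points from handle to open mouth (handle runs to -x), y to the fixed jaw, z up. Head 16 mm thick, x = -94 to 19, y = -39 to 35 mm; throat wall at x = -22, fixed jaw's face at y = 17 mm.
- worm_top (a point): Top of the knurled worm wheel: a steel roller 20 mm in diameter, 20 mm long, set in the wrench's head with its axis along the wrench's y, standing 4.5 mm proud of the head's top face; this point is at (-58, -6, 20.5) mm in the wrench's frame and does not turn with the wheel. No part of the head round it is higher than the head's top face.
- jaw (a joint): Distance between the jaw faces in m: 36.5 to 38.5 mm at the start, 34 mm when home on the nut. A single reading is too rough to tell snug from loose; snug is under 1 mm of slack. Driven by the worm only. With the nut at its stop, pushing on beyond about 10 N at the handle's middle forces the jaws round over the nut's corners.
- handle_mid (a point): Point in the middle of the wrench's handle, at (-185, 0, 8) mm in the wrench's frame: a good place to push sideways or to take it from above. The handle is 24 mm wide and 12 mm thick (2 to 14 mm above the wrench's underside), x = -94 to -261 mm; beyond x = -140 mm it overhangs the foot's rim with 32 mm of air under it.
- mug: White mug, 80 mm across, 95 mm high, bystander. Origin: centre of its underside.
- label_box: Closed cardboard box 100 x 140 x 60 mm, bystander. Origin: centre of its underside.
- tape_roll: Roll of clear tape lying flat, 100 mm across, 48 mm high, bystander. Origin: centre of its underside.
- screwdriver: Screwdriver 200 mm long lying on the bench, bystander.
- worm (a joint): Turning angle of the worm wheel, endless, stays where it is left. Roll it like a thumb does: press a fingertip on top (about 10 to 15 N) and drag along the wrench's x, lift, go back, repeat. Turning it takes about 5.5 N of drag. Dragging towards the jaws (+x, angle grows) closes the jaw by 0.45 mm per rad (0.045 mm per mm of drag). Once the jaw is home the wheel stops and the finger slips.

How it is judged (in metres and radians):
On the way, in this order (a step that is already met when the one before it is completed fails the run):
1. the jaw is closed snugly on the nut, which has not been turned yet (value of joint jaw below 0.0349 m and value of joint nut below 0.1 rad), for 0.2 s.
2. the nut is turned up to its stop with the snug wrench (value of joint nut above 0.47 rad and value of joint jaw below 0.035 m), for 0.2 s.
At the end, for the whole second after the job is handed in: the nut stands within 0.04 rad of its stop, the jaws are no more than 35 mm apart (1 mm of slack), and the wrench lies flat and still on the foot with its throat within 7 mm of the nut's axis (value of joint nut above 0.46 rad and value of joint jaw below 0.035 m and horizontal distance between wrench and nut_top below 0.007 m and z of wrench in the frame of stand below 0.033 m and angle between wrench's own z axis and vertical below 0.05 rad and linear speed of wrench below 0.01 m/s); the robot touches nothing.
It fails at once if the nut is turned while the jaw is loose (value of joint nut above 0.1 rad and value of joint jaw above 0.0355 m).
It fails at once if the jaws are forced round over the nut's corners (angle between the x axis of wrench and the x axis of nut_top, either way round above 0.4 rad).
It fails at once if the fingers press or push on the wrench with more than 60 N (contact force between the fingers and wrench above 60 N).
It fails at once if the mug, the box, the tape or the screwdriver is moved more than 20 mm (distance of any of mug, label_box, tape_roll, screwdriver from where it was at the start of the episode above 0.02 m).
It also fails if it takes over 72 s, if anything falls off the work surface, if the arm or the gripper's body presses on something with over 40 N, if the wrist force passes 120 N, or if a joint passes its speed limit or range.

### The arm

A 6-joint arm with a two-finger parallel gripper is mounted at the origin on the work surface. World frame = base frame: x ahead of the robot, y to its left, z up, the work surface at z = 0. Lengths are in mm, angles in rad, forces in N, time in s.
With the tool pointing down it reaches from about 300 to 775 mm from the base axis. Payload 14.6 kg.
Tool frame: the origin (TCP) lies midway between the tips of the shut fingers; the grasp point (between the pads) lies 19 mm behind it (grip_depth is the distance from the TCP to the grasp point, in mm); z points along the fingers, y is the direction in which the jaws open and shut (so a half turn about z gives the same grasp; the last joint's range is limited). The gripper opens to 94 mm and grips with 3 to 60 N. Pads are 16 mm wide; open, the fingers measure 119 mm over their backs; the gripper's body (75 mm by 177 mm) begins 78 mm behind the grasp point.
Start: joints at [1.052, 0.3, 1.521, -0, 1.321, -0.067], TCP at [240.118, 494.806, 205.446] pointing down, gripper open.
Joint ranges: [-3.03, 3.03], [-0.79, 2.21], [0.23, 2.52], [-1.04, 4.18], [0, 3.07], [-2.55, 2.55]. Speed limits (rad/s): [2.22, 2.22, 2.57, 3.14, 3.14, 3.14].

### API

Orientations are given as [roll, pitch, yaw] about the fixed x, y, z axes, in that order (R = Rz(yaw) Ry(pitch) Rx(roll)).
In Python, from cell import read_state, camera, camera_info, sign_off, grip_depth gives the robot as it stands.
- The arm moves only by the tool drive_tool, never from a script. Its argument "motion" is one flat list of numbers, 4 for each row, row after row: the shift along the tool's x, y, z in mm, then the turn about the tool's z in rad. A call has 1 to 8 rows; each row shifts and turns the pose as measured when the row begins, along the tool's axes as they then stand; what a row does not reach is not made up. A row lasts 1/12 s, in which the tool goes at most 41.7 mm and 7.16 degrees, less where a joint would pass 70% of its speed; a pose out of reach is approached as far as the arm can. A call is refused whole if a number of a shift passes 41.7 or a number of a turn 0.125, either way. A call with a gripper value outside its range is refused whole. "jaw" is the closure, from 0 (fully open) to 1 (shut), set as the call begins (left out, the last holds). The fingers move at their own pace and stop on an object; "grip_force" is the grip in N (left out, the last holds). Time passes only in rows, so rows that do not move let the fingers close. It gives the time, the measured TCP pose, the force and the opening at its end, in the units of the state.
- read_state(): the state, without advancing time (a new reading comes with each control period).
- camera(name): name is "scene" or "top"; returns the picture (384x512x3 uint8, red, green, blue); there is no depth.
- camera_info(name): a dict with "fovy" (degrees; the focal length in pixels is half the picture's height over the tangent of half this angle, whatever the lens; pixels are square), "cx", "cy" (the principal point, pixels), "camera_from_world" (4x4, takes a point from world to camera coordinates). Camera axes: x right, y up, looking along -z (the intrinsics and any distortion apply to the point x, -y, -z); pixel columns grow to the right and rows downward; lengths in mm; the calibration is good to about 2 mm. A picture is of the moment at which its call begins. camera_info takes no time and is no camera call.
- sign_off(): hands the job in, once; it reports no verdict.
The state is a dict: "clock": time; "joints": joint angles; "qd": joint speeds; "effort": joint torques, N m; "eef_pos": TCP position; "eef_rot": TCP orientation; "wrist_force": force on the tool from outside, world axes, zero at the start; "moment": the same for the moment, N m; "finger_gap": finger opening in mm.
Only numpy, scipy, OpenCV 4.12 (cv2) and the standard library are available. Lean on these libraries where they do the work, as an engineer would, in place of code of your own. Each camera call takes 0.05 s, during which the arm holds its last target. There are 200 camera calls.

## Working session

There is one attempt and no reset: what is moved stays moved. The work goes in short steps, Python scripts to look and compute and a tool call to move; the robot and the scene stay as the last step left them, time stands still between calls to the robot, and variables do not carry over. Pictures are saved under pics/ and viewed, on a budget of 10 in all, crops included, one or two more only if the job needs it, and the job is handed in when it is done.

Besides the shell and the picture viewer there is one more tool, called after ">>>" as name(argument=value, ...) on one line, values as JSON. drive_tool: Moves the arm, as the interface text tells. Its arguments: {"type":"object","properties":{"motion":{"type":"array","items":{"type":"number"}},"jaw":{"type":"number"},"grip_force":{"type":"number"}},"required":["motion"]}

```bash
mkdir -p pics; ls; python3 - <<'E'
from cell import *
import cv2
for n in("scene","top"):
    im=camera(n); cv2.imwrite(f"pics/{n}0.png",im[:,:,::-1]); i=camera_info(n); print(n,i)
s=read_state(); print(s, grip_depth)
E
```

```text
pics
scene {'fovy': 52.770906835749074, 'cx': 256.6907324892086, 'cy': 187.38373198389897, 'camera_from_world': array([[ 3.98569202e-01,  9.17104362e-01,  7.88551936e-03,
        -2.62755220e+02],
       [-7.27526164e-01,  3.10920855e-01,  6.11583112e-01,
         3.54920495e+02],
       [ 5.58433767e-01, -2.49495114e-01,  7.91140895e-01,
        -1.36160210e+03],
       [ 0.00000000e+00,  0.00000000e+00,  0.00000000e+00,
         1.00000000e+00]])}
top {'fovy': 48.53334713291865, 'cx': 264.05019232156695, 'cy': 195.59538017850562, 'camera_from_world': array([[-1.62868852e-02, -9.99730661e-01, -1.65330796e-02,
         7.52925006e+01],
       [ 9.97070611e-01, -1.74749931e-02,  7.44635521e-02,
        -5.52000359e+02],
       [-7.47324116e-02, -1.52718685e-02,  9.97086675e-01,
        -1.37772729e+03],
       [ 0.00000000e+00,  0.00000000e+00,  0.00000000e+00,
         1.00000000e+00]])}
{'clock': 0.1, 'joints': array([ 1.05239233e+00,  3.00419277e-01,  1.52153141e+00,  3.95018811e-06,
        1.32071644e+00, -6.66193318e-02]), 'qd': array([ 0.00084446,  0.00024025, -0.00178567,  0.00026925,  0.00018468,
        0.00036754]), 'effort': array([ 3.55137690e-04, -5.32654738e+01, -3.53284836e+01,  7.08750682e-02,
        2.35010160e-02, -8.40348821e-05]), 'eef_pos': array([240.00371415, 494.59871147, 204.93577473]), 'eef_rot': array([-3.14052082e+00, -7.53455856e-05,  2.68980697e+00]), 'wrist_force': array([ 0.11707427,  0.48136898, -0.1588744 ]), 'moment': array([-0.00794938,  0.00601568, -0.02289364]), 'finger_gap': 93.59935364655072} 18.8
```

View pics/top0.png

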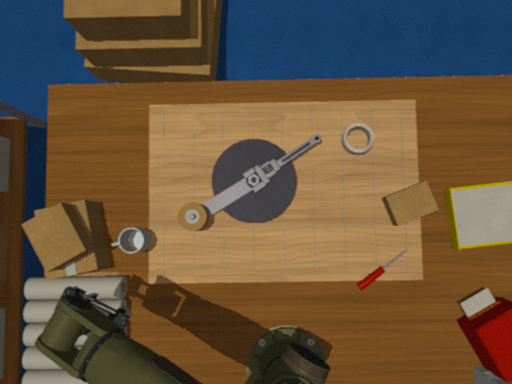

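View pics/scene0.png

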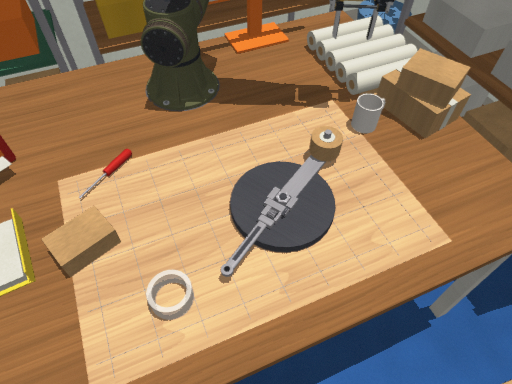

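```bash
cat > h.py <<'E'
import numpy as np, cv2
from cell import *
def ray(n,uv,z):
    i=camera_info(n); f=192/np.tan(np.radians(i["fovy"]/2)); T=i["camera_from_world"]; R=T[:3,:3]; c=-R.T@T[:3,3]
    d=R.T@np.array([(uv[0]-i["cx"])/f,-(uv[1]-i["cy"])/f,-1]); return c+d*(z-c[2])/d[2]
def proj(n,p):
    i=camera_info(n); f=192/np.tan(np.radians(i["fovy"]/2)); T=i["camera_from_world"]; q=T[:3,:3]@np.array(p)+T[:3,3]
    return np.array([i["cx"]+f*q[0]/-q[2], i["cy"]-f*q[1]/-q[2]])
E
python3 - <<'E'
from h import *
t=cv2.imread("pics/top0.png"); s=cv2.imread("pics/scene0.png")
a=cv2.resize(t[125:225,205:325],None,fx=5,fy=5,interpolation=cv2.INTER_CUBIC)
cv2.imwrite("pics/tc.png",a)
b=cv2.resize(s[155:280,210:345],None,fx=4.7,fy=4.7,interpolation=cv2.INTER_CUBIC)
cv2.imwrite("pics/sc.png",b)
# foot ellipse: dark
for n,im,c in(("top",t,(255,180)),("scene",s,(282,205))):
    m=(im.max(2)<75).astype(np.uint8); 
    y,x=np.mgrid[:384,:512]; m[(x-c[0])**2+(y-c[1])**2>60**2]=0
    cs,_=cv2.findContours(m,cv2.RETR_EXTERNAL,cv2.CHAIN_APPROX_NONE)
    p=np.vstack([q for q in cs if cv2.contourArea(q)>300]); h=cv2.convexHull(p); e=cv2.fitEllipse(h); print(n,e,ray(n,e[0],30 if n=="top" else 15))
for n,uv in(("top",(255,180)),("scene",(283,197))): print(n,ray(n,uv,50))
print(ray("top",(317,139),44),ray("scene",(227,269),44),ray("top",(193,216),100))
E
```

```text
top ((253.91998291015625, 180.71832275390625), (82.28482818603516, 82.9321060180664), 116.028076171875) [601.95042443  98.18357818  30.        ]Traceback (most recent call last):
  File "<stdin>", line 12, in <module>
    return _nx.concatenate(arrs, 0, dtype=dtype, casting=casting)
           ~~~~~~~~~~~~~~~^^^^^^^^^^^^^^^^^^^^^^^^^^^^^^^^^^^^^^^
ValueError: need at least one array to concatenate
```

View pics/tc.png

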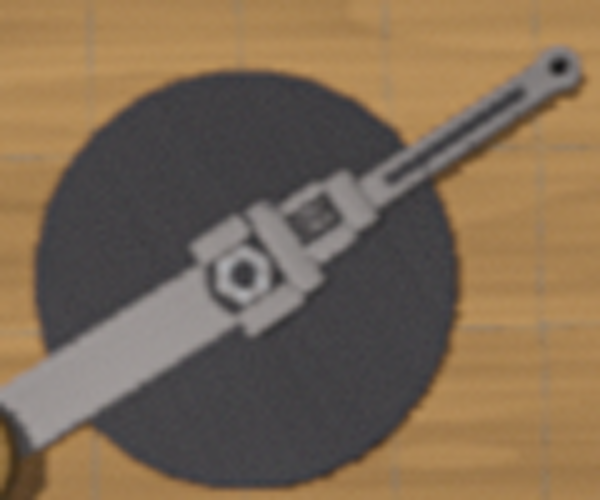

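View pics/sc.png

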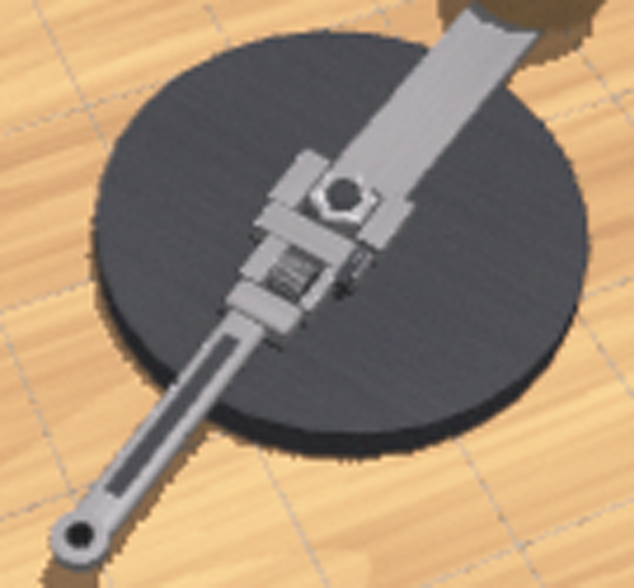

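```bash
python3 - <<'E'
from h import *
T=lambda x,y:((x+.5)/5-.5+205,(y+.5)/5-.5+125)
S=lambda x,y:((x+.5)/4.7-.5+210,(y+.5)/4.7-.5+155)
for k,z,a,b in(("nut",51,T(243,274),S(344,195)),("hole",44,T(558,67),S(79,534)),("worm",50,T(316,217),S(293,272)),("foot",30,(253.92,180.72),(0,0))):
    print(k,ray("top",a,z),ray("scene",b,z))
p=ray("top",T(558,67),44);q=ray("top",T(243,274),51);print(np.hypot(*(p-q)[:2]))
E
```

```text
nut [603.94407276  99.63231596  51.        ] [603.74476472  97.8612686   51.        ]
hole [ 736.6120883 -107.3289489   44.       ] [ 733.8553789  -108.70577075   44.        ]
worm [640.25024431  51.93253824  50.        ] [638.64913553  50.55803851  50.        ]
foot [601.94490327  98.18360235  30.        ] [-831.41894114 -555.48829721   30.        ]
245.83280395039495
```

>>> drive_tool(motion=[-34.6,-14,0,0,-34.6,-14,0,0,-34.6,-14,0,0,-34.6,-14,0,0,-34.6,-14,0,0,-34.6,-14,0,0,-34.6,-14,0,0,-34.6,-14,0,0], jaw=1, grip_force=20)

```text
clock: 0.77
eef_pos: [442.9, 267.5, 202.4]
eef_rot: [-3.137, -0.003, 2.701]
wrist_force: [-0.1, 0.2, 0.5]
finger_gap: 44.2
```

>>> drive_tool(motion=[-33.7,-14,8,0,-33.7,-14,10,0,-33.7,-14,12,0,-33.7,-14,12,0,-33.7,-14,12,0,-33.7,-14,12,0,-33.7,-14,12,0,-33.7,-14,12,0])

```text
clock: 1.43
eef_pos: [646.7, 37.3, 109.4]
eef_rot: [-3.139, -0.002, 2.7]
wrist_force: [-0.5, 0.1, 1.6]
finger_gap: 0.4
```

>>> drive_tool(motion=[0,0,0,0.11,0,0,0,0.11,0,0,0,0.11,0,0,0,0.11,0,0,0,0.11,0,0,0,0])

```text
clock: 1.93
eef_pos: [647.6, 28.6, 99.9]
eef_rot: [-3.128, -0.005, 2.118]
wrist_force: [0.3, -0.2, 0.1]
finger_gap: 0.2
```

>>> drive_tool(motion=[6,2,10,-0.02,6,2,10,0,5.5,1.2,10,0,0,0,5,0,0,0,0,0,0,0,0,0])

```text
clock: 2.43
eef_pos: [640.1, 48.9, 58.9]
eef_rot: [-3.125, -0.008, 2.155]
wrist_force: [-0.2, 0.6, -0.4]
finger_gap: 0.4
```

```bash
python3 - <<'E'
from h import *
s=camera("scene")[:,:,::-1];t=camera("top")[:,:,::-1]
a=cv2.resize(t[125:225,205:325],(600,500),interpolation=cv2.INTER_CUBIC)
b=cv2.resize(s[135:260,210:345],None,fx=4.7,fy=4.7,interpolation=cv2.INTER_CUBIC)
cv2.imwrite("pics/sc2.png",b);cv2.imwrite("pics/tc2.png",a)
r=read_state();print(r["eef_pos"],r["eef_rot"],r["wrist_force"],proj("scene",r["eef_pos"]))
E
```

```text
[640.36567253  48.63018536  59.47917121] [-3.12527298 -0.00751344  2.15448832] [-0.53070556  0.01094534 -0.44003409] [271.68450628 211.1330329 ]
```

View pics/sc2.png

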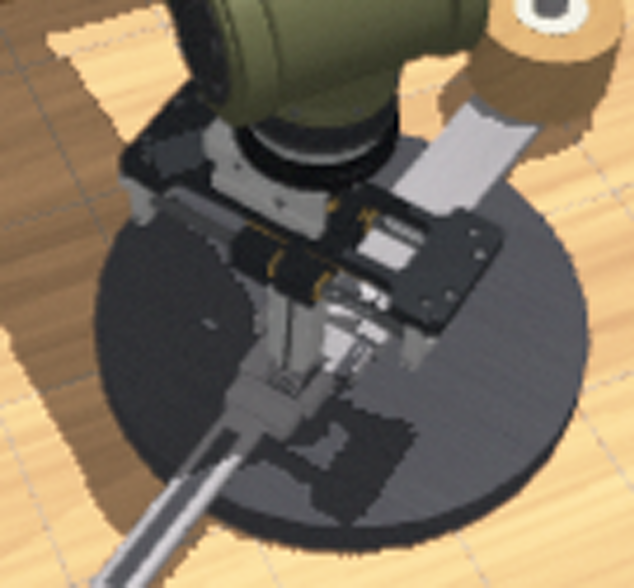

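>>> drive_tool(motion=[-4.5,0.7,3,0,0,0,3,0,0,0,0,0])

```text
clock: 2.78
eef_pos: [644.4, 44.5, 54.1]
eef_rot: [-3.127, -0.006, 2.155]
wrist_force: [-0.1, -0.2, -0.6]
finger_gap: 0.3
```

>>> drive_tool(motion=[0,0,1,0,0,0,1,0])

```text
clock: 2.95
eef_pos: [644.7, 44.0, 52.3]
eef_rot: [-3.128, -0.006, 2.154]
wrist_force: [-0.1, 0.0, 0.7]
finger_gap: 0.4
```

>>> drive_tool(motion=[0,0,1,0,0,0,1,0])

```text
clock: 3.12
eef_pos: [644.8, 43.9, 50.4]
eef_rot: [-3.128, -0.006, 2.154]
wrist_force: [-1.6, -0.8, 4.3]
finger_gap: 0.5
```

>>> drive_tool(motion=[2,0,1,0,0,0,1,0])

```text
clock: 3.28
eef_pos: [644.7, 44.5, 50.2]
eef_rot: [-3.13, -0.002, 2.154]
wrist_force: [-6.2, 0.7, 11.0]
finger_gap: 0.6
```

>>> drive_tool(motion=[0,0,1.5,0])

```text
clock: 3.37
eef_pos: [644.9, 44.4, 50.0]
eef_rot: [-3.13, -0.002, 2.154]
wrist_force: [-7.7, -1.1, 15.6]
finger_gap: 0.5
```

>>> drive_tool(motion=[2.5,-0.4,1.2,0,2.5,-0.4,1.2,0,2.5,-0.4,1.2,0])

```text
clock: 3.62
eef_pos: [642.7, 47.7, 50.6]
eef_rot: [-3.136, 0.006, 2.153]
wrist_force: [2.4, -4.6, 5.6]
finger_gap: 0.6
```

>>> drive_tool(motion=[3,0,2,0,3,0,2,0,3,0,2,0])

```text
clock: 3.87
eef_pos: [640.6, 51.5, 50.3]
eef_rot: [-3.141, 0.016, 2.152]
wrist_force: [-4.1, -11.2, 15.9]
finger_gap: 0.6
```

>>> drive_tool(motion=[3.2,0,1.6,0,3.2,0,1.6,0,3.2,0,1.6,0])

```text
clock: 4.12
eef_pos: [638.1, 55.9, 50.3]
eef_rot: [3.138, 0.025, 2.151]
wrist_force: [-2.4, -8.1, 11.2]
finger_gap: 0.6
```

>>> drive_tool(motion=[0,0,-4,0,-6,0,0,0,-6,0,0,0,0,0,1,0])

```text
clock: 4.45
eef_pos: [645.5, 45.2, 54.9]
eef_rot: [3.137, 0.027, 2.151]
wrist_force: [0.6, -1.1, -0.6]
finger_gap: 0.6
```

>>> drive_tool(motion=[1,-1.5,3.5,0,0,0,1.5,0,0,0,1.5,0])

```text
clock: 4.7
eef_pos: [644.7, 44.6, 49.9]
eef_rot: [3.135, 0.027, 2.15]
wrist_force: [-9.7, -2.4, 25.5]
finger_gap: 0.3
```

>>> drive_tool(motion=[8,0,0.8,0,8,0,1.5,0])

```text
clock: 4.87
eef_pos: [638.3, 55.1, 50.2]
eef_rot: [3.131, 0.034, 2.149]
wrist_force: [-1.6, -8.0, 14.7]
finger_gap: 0.0
```

>>> drive_tool(motion=[0,0,-4,0,-6,0,0,0,-6,0,0,0,0.5,-1,3,0,0,0,1,0])

```text
clock: 5.28
eef_pos: [644.2, 44.2, 50.3]
eef_rot: [3.131, 0.033, 2.149]
wrist_force: [-6.3, 1.8, 13.1]
finger_gap: 0.6
```

>>> drive_tool(motion=[8,0,1.6,0,9,0,1.6,0])

```text
clock: 5.45
eef_pos: [637.9, 54.2, 50.0]
eef_rot: [3.127, 0.04, 2.147]
wrist_force: [-4.8, -12.7, 20.1]
finger_gap: 0.1
```

>>> drive_tool(motion=[0,0,-4,0,-7,0,0,0,-6.5,0,0,0,0.5,-0.5,3,0,0,0,1,0])

```text
clock: 5.87
eef_pos: [645.4, 41.1, 49.6]
eef_rot: [3.127, 0.04, 2.146]
wrist_force: [-2.9, 1.4, 9.8]
finger_gap: 0.4
```

>>> drive_tool(motion=[8,0,1.6,0,9,0,1.6,0])

```text
clock: 6.03
eef_pos: [640.4, 49.9, 50.1]
eef_rot: [3.122, 0.051, 2.143]
wrist_force: [-7.3, -14.0, 24.8]
finger_gap: 0.5
```

>>> drive_tool(motion=[7.5,0,1.2,0])

```text
clock: 6.12
eef_pos: [637.6, 54.4, 50.3]
eef_rot: [3.121, 0.054, 2.142]
wrist_force: [1.1, -6.0, 9.3]
finger_gap: 0.7
```

>>> drive_tool(motion=[0,0,-10,0,-25,0,-30,0,-38,0,-30,0,-38,0,-20,0,-38,0,0,0,0,0,0,0])

```text
clock: 6.62
eef_pos: [708.0, -61.2, 148.3]
eef_rot: [3.126, 0.05, 2.147]
wrist_force: [0.4, 0.2, -0.9]
finger_gap: 0.1
```

```bash
python3 - <<'E'
from h import *
t=camera("top")[:,:,::-1]
a=cv2.resize(t[125:225,205:325],(600,500),interpolation=cv2.INTER_CUBIC)
cv2.imwrite("pics/tc3.png",a)
E
```

```text
(no output)
```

View pics/tc3.png

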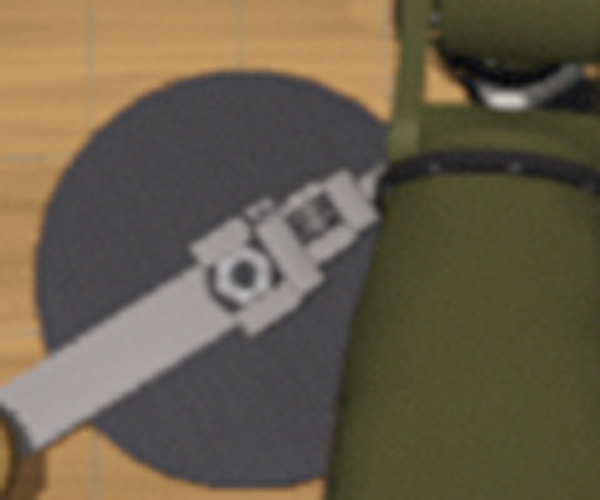

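>>> drive_tool(motion=[30,1,14,0,30,1,20,0,30,1,20,0,25,1,20,0,8,0,9,0,0,0,0,0])

```text
clock: 7.17
eef_pos: [641.4, 48.5, 53.2]
eef_rot: [3.129, 0.046, 2.146]
wrist_force: [0.2, -0.8, -0.5]
finger_gap: 0.8
```

>>> drive_tool(motion=[-4,0,0,0,0,0,2,0,0,0,1,0])

```text
clock: 7.42
eef_pos: [645.1, 44.1, 51.8]
eef_rot: [3.128, 0.046, 2.146]
wrist_force: [-0.5, 0.3, -0.1]
finger_gap: 0.4
```

>>> drive_tool(motion=[8,0,1.6,0,9,0,1.6,0])

```text
clock: 7.58
eef_pos: [638.5, 55.3, 50.2]
eef_rot: [3.124, 0.05, 2.143]
wrist_force: [1.2, -8.3, 11.9]
finger_gap: 0.5
```

>>> drive_tool(motion=[0,0,-4,0,-6.5,0,0,0,-6.5,0,0,0,0.5,-0.8,3,0,0,0,1.3,0])

```text
clock: 8.0
eef_pos: [646.1, 43.1, 52.6]
eef_rot: [3.121, 0.052, 2.141]
wrist_force: [0.9, -1.2, -0.6]
finger_gap: 0.3
```

>>> drive_tool(motion=[8,0,1.6,0,9,0,1.6,0])

```text
clock: 8.17
eef_pos: [638.7, 55.2, 49.9]
eef_rot: [3.118, 0.056, 2.139]
wrist_force: [-2.9, -11.2, 23.3]
finger_gap: -0.2
```

>>> drive_tool(motion=[0,0,-4,0,-6.5,0,0,0,-6.5,0,0,0,0.5,-0.5,3,0,0,0,1.3,0])

```text
clock: 8.58
eef_pos: [644.9, 45.3, 50.5]
eef_rot: [3.117, 0.056, 2.139]
wrist_force: [-6.1, 1.4, 14.8]
finger_gap: 0.5
```

>>> drive_tool(motion=[8,0,1.6,0,9,0,1.6,0])

```text
clock: 8.75
eef_pos: [638.8, 55.5, 49.9]
eef_rot: [3.114, 0.063, 2.137]
wrist_force: [-5.4, -12.0, 20.5]
finger_gap: 0.6
```

>>> drive_tool(motion=[0,0,-4,0,-6.5,0,0,0,-6.5,0,0,0,0.5,-0.7,3,0,0,0,1.3,0])

```text
clock: 9.17
eef_pos: [645.8, 43.1, 50.0]
eef_rot: [3.113, 0.064, 2.136]
wrist_force: [-3.8, -0.1, 14.1]
finger_gap: 0.6
```

>>> drive_tool(motion=[8,0,1.6,0,9,0,1.6,0])

```text
clock: 9.33
eef_pos: [641.4, 52.5, 50.3]
eef_rot: [3.107, 0.074, 2.133]
wrist_force: [2.0, -8.8, 16.5]
finger_gap: 0.3
```

>>> drive_tool(motion=[0,0,-4,0,-6.5,0,0,0,-6.5,0,0,0,0.5,-0.5,3,0,0,0,1.3,0])

```text
clock: 9.75
eef_pos: [648.2, 39.8, 49.0]
eef_rot: [3.108, 0.073, 2.133]
wrist_force: [-0.4, 0.7, 1.7]
finger_gap: 0.3
```

>>> drive_tool(motion=[8,0,1.6,0,9,0,1.6,0])

```text
clock: 9.92
eef_pos: [644.9, 46.5, 49.6]
eef_rot: [3.101, 0.089, 2.13]
wrist_force: [-8.5, -28.4, 42.2]
finger_gap: 0.7
```

>>> drive_tool(motion=[4,0,-1,0])

```text
clock: 10.0
eef_pos: [643.7, 48.6, 51.6]
eef_rot: [3.1, 0.092, 2.129]
wrist_force: [0.6, 0.8, -0.9]
finger_gap: 0.7
```

>>> drive_tool(motion=[4,0,1.2,0])

```text
clock: 10.08
eef_pos: [642.1, 51.4, 50.7]
eef_rot: [3.098, 0.093, 2.128]
wrist_force: [3.0, -4.9, 8.4]
finger_gap: 0.3
```

>>> drive_tool(motion=[4,0,1.2,0])

```text
clock: 10.17
eef_pos: [641.0, 53.8, 50.2]
eef_rot: [3.097, 0.096, 2.128]
wrist_force: [-1.5, -11.4, 18.3]
finger_gap: 0.6
```

>>> drive_tool(motion=[4,0,2.5,0])

```text
clock: 10.25
eef_pos: [640.2, 55.7, 49.5]
eef_rot: [3.096, 0.1, 2.127]
wrist_force: [-11.7, -17.2, 38.0]
finger_gap: 0.5
```

>>> drive_tool(motion=[4,0,2.5,0])

```text
clock: 10.33
eef_pos: [639.3, 57.1, 49.4]
eef_rot: [3.095, 0.104, 2.127]
wrist_force: [-12.6, -17.6, 34.9]
finger_gap: 0.1
```

>>> drive_tool(motion=[0,0,-5,0,-5,-0.5,0,0,-5,-0.5,0,0,0,0,0,0])

```text
clock: 10.67
eef_pos: [642.5, 48.3, 53.9]
eef_rot: [3.096, 0.103, 2.127]
wrist_force: [-0.5, 0.3, -1.2]
finger_gap: 0.1
```

>>> drive_tool(motion=[-2.5,-1,2,0,0,0,1,0,0,0,1.2,0])

```text
clock: 10.92
eef_pos: [644.1, 44.8, 50.5]
eef_rot: [3.096, 0.103, 2.127]
wrist_force: [-8.6, -4.1, 21.7]
finger_gap: 0.3
```

>>> drive_tool(motion=[8,0,1.2,0])

```text
clock: 11.0
eef_pos: [642.0, 49.2, 50.6]
eef_rot: [3.093, 0.108, 2.126]
wrist_force: [2.8, -11.4, 18.2]
finger_gap: 0.5
```

>>> drive_tool(motion=[8,0,1.2,0])

```text
clock: 11.08
eef_pos: [639.8, 54.6, 50.3]
eef_rot: [3.089, 0.111, 2.125]
wrist_force: [3.4, -5.8, 10.7]
finger_gap: 0.6
```

>>> drive_tool(motion=[0,0,-5,0,-6,-0.5,0,0,-6,-0.5,0,0,0,0,0,0])

```text
clock: 11.42
eef_pos: [644.7, 43.5, 55.3]
eef_rot: [3.091, 0.11, 2.126]
wrist_force: [-0.1, 0.3, 0.3]
finger_gap: 0.7
```

>>> drive_tool(motion=[0,0,2,0,0,0,1,0,0,0,1.0,0])

```text
clock: 11.67
eef_pos: [645.3, 42.2, 50.3]
eef_rot: [3.091, 0.11, 2.125]
wrist_force: [-0.5, -2.3, 11.9]
finger_gap: 0.5
```

>>> drive_tool(motion=[5,0,2,0])

```text
clock: 11.75
eef_pos: [644.9, 43.9, 49.8]
eef_rot: [3.089, 0.115, 2.124]
wrist_force: [-1.3, -27.3, 33.2]
finger_gap: 0.5
```

>>> drive_tool(motion=[7,0,2,0])

```text
clock: 11.83
eef_pos: [643.6, 46.3, 50.3]
eef_rot: [3.087, 0.122, 2.123]
wrist_force: [-9.4, -24.3, 34.9]
finger_gap: 0.4
```

>>> drive_tool(motion=[7,0,2,0])

```text
clock: 11.92
eef_pos: [642.7, 50.0, 50.7]
eef_rot: [3.082, 0.128, 2.122]
wrist_force: [5.9, -7.2, 15.2]
finger_gap: -0.0
```

>>> drive_tool(motion=[0,0,-10,0,-10,3,-5,0,-25,8,-2,0,-27,8,0,0,-27,8,0,0,-20,6,0,0,0,0,0,0])

```text
clock: 12.5
eef_pos: [729.6, -27.1, 86.5]
eef_rot: [3.082, 0.127, 2.125]
wrist_force: [0.1, -0.2, 0.8]
finger_gap: 0.8
```

```bash
python3 - <<'E'
from h import *
t=camera("top")[:,:,::-1];s=camera("scene")[:,:,::-1]
a=cv2.resize(t[140:215,215:300],None,fx=4.6,fy=4.6,interpolation=cv2.INTER_CUBIC)
b=cv2.resize(s[165:280,205:310],None,fx=4,fy=4,interpolation=cv2.INTER_CUBIC)
c=np.zeros((max(a.shape[0],b.shape[0]),a.shape[1]+b.shape[1]-20,3),np.uint8)
c[:a.shape[0],:a.shape[1]]=a; c[:b.shape[0],-b.shape[1]+0:]=b[:, :]
cv2.imwrite("pics/c4.png",c); print(c.shape,read_state()["eef_pos"],read_state()["eef_rot"])
E
```

```text
(460, 791, 3) [727.55182584 -24.78061735  85.48459563] [3.08347636 0.12550347 2.12652481]
```

View pics/c4.png

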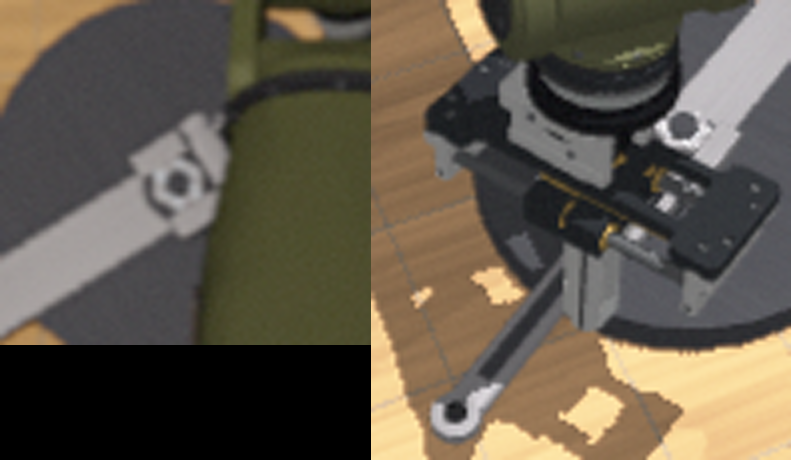

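>>> drive_tool(motion=[0,0,14,0,0,0,16,0,0,0,12,0,0,0,5,0,0,0,0,0,0,0,0,0])

```text
clock: 13.1
eef_pos: [730.0, -25.2, 30.5]
eef_rot: [3.089, 0.121, 2.131]
wrist_force: [-0.6, -0.4, 0.8]
finger_gap: 0.6
```

>>> drive_tool(motion=[0,-4,0,0,0,-4,0,0,0,-2,0,0,0,0,0,0])

```text
clock: 13.43
eef_pos: [720.9, -30.6, 31.0]
eef_rot: [3.088, 0.122, 2.131]
wrist_force: [-0.2, -0.1, 0.5]
finger_gap: 0.2
```

>>> drive_tool(motion=[0,-2,0,0,0,-2,0,0])

```text
clock: 13.6
eef_pos: [717.7, -33.0, 31.9]
eef_rot: [3.086, 0.123, 2.131]
wrist_force: [-0.1, 0.4, 0.7]
finger_gap: 0.3
```

>>> drive_tool(motion=[0,-2,0,0,0,-2,0,0])

```text
clock: 13.77
eef_pos: [714.3, -35.4, 32.1]
eef_rot: [3.085, 0.123, 2.131]
wrist_force: [3.9, 2.0, -1.7]
finger_gap: 0.8
```

>>> drive_tool(motion=[0,-2,0,0,0,-2,0,0])

```text
clock: 13.93
eef_pos: [711.3, -37.6, 32.3]
eef_rot: [3.083, 0.124, 2.131]
wrist_force: [4.3, 0.8, -0.8]
finger_gap: 0.6
```

>>> drive_tool(motion=[0,-4,0,0.02,0,-5,0,0.028,0,-5,0,0.028,0,-5,0,0.028])

```text
clock: 14.27
eef_pos: [696.2, -48.3, 32.4]
eef_rot: [3.064, 0.121, 2.02]
wrist_force: [3.9, -0.5, -0.5]
finger_gap: 0.5
```

>>> drive_tool(motion=[0,-5,0,0.028,0,-5,0,0.028,0,-5,0,0.028,0,-5,0,0.028])

```text
clock: 14.6
eef_pos: [678.9, -58.2, 32.6]
eef_rot: [3.044, 0.115, 1.897]
wrist_force: [4.6, -1.1, 0.4]
finger_gap: 0.5
```

>>> drive_tool(motion=[0,-5,0,0.028,0,-5,0,0.028,0,-5,0,0.028,0,-5,0,0.028,0,-4,0,0.022,0,-3,0,0.018])

```text
clock: 15.1
eef_pos: [654.3, -68.0, 32.9]
eef_rot: [3.015, 0.101, 1.729]
wrist_force: [4.5, -0.6, -0.1]
finger_gap: 0.5
```

>>> drive_tool(motion=[0,-2.5,0,0.014,0,-2.5,0,0.014])

```text
clock: 15.27
eef_pos: [649.6, -69.4, 33.0]
eef_rot: [3.01, 0.098, 1.698]
wrist_force: [5.8, -1.9, 0.6]
finger_gap: 0.2
```

>>> drive_tool(motion=[0,-2.5,0,0.014,0,-2.5,0,0.014])

```text
clock: 15.43
eef_pos: [645.1, -70.6, 33.0]
eef_rot: [3.005, 0.095, 1.667]
wrist_force: [5.0, -2.5, 1.4]
finger_gap: 0.6
```

>>> drive_tool(motion=[0,-2.2,0,0.012,0,-2.2,0,0.012])

```text
clock: 15.6
eef_pos: [641.1, -71.5, 33.1]
eef_rot: [3.001, 0.092, 1.641]
wrist_force: [5.9, -1.1, 1.2]
finger_gap: 0.2
```

>>> drive_tool(motion=[0,-2.2,0,0.012,0,-2.2,0,0.012])

```text
clock: 15.77
eef_pos: [637.3, -72.4, 33.2]
eef_rot: [2.996, 0.09, 1.615]
wrist_force: [7.0, -2.4, -0.1]
finger_gap: 0.6
```

>>> drive_tool(motion=[0,-2.2,0,0.012])

```text
clock: 15.85
eef_pos: [635.7, -72.8, 33.4]
eef_rot: [2.992, 0.088, 1.602]
wrist_force: [10.5, -2.2, -3.2]
finger_gap: 0.5
```

>>> drive_tool(motion=[0,-2.2,0,0.012])

```text
clock: 15.93
eef_pos: [634.6, -73.2, 33.6]
eef_rot: [2.988, 0.087, 1.588]
wrist_force: [14.5, -1.5, -3.5]
finger_gap: 0.5
```

>>> drive_tool(motion=[0,0,0,0,0,3,0,0,0,6,0,0,0,10,0,0,0,10,0,0,0,0,0,0])

```text
clock: 16.43
eef_pos: [663.3, -71.9, 37.4]
eef_rot: [2.991, 0.086, 1.585]
wrist_force: [-0.6, -1.0, -0.3]
finger_gap: 0.3
```

>>> drive_tool(motion=[0,5,-30,0,0,10,-40,0,0,10,-40,0,0,30,-30,0,0,35,-20,0,0,35,0,0,0,35,0,0,0,35,0,0])

```text
clock: 17.1
eef_pos: [810.7, -53.0, 224.1]
eef_rot: [3.007, 0.083, 1.585]
wrist_force: [0.0, -0.0, 0.8]
finger_gap: 0.8
```

```bash
python3 - <<'E'
from h import *
t=camera("top")[:,:,::-1]
a=cv2.resize(t[130:235,195:325],None,fx=5,fy=5,interpolation=cv2.INTER_CUBIC)
cv2.imwrite("pics/tc5.png",a); print(read_state()["eef_pos"])
E
```

```text
[813.84196154 -53.00244381 222.07715275]
```

View pics/tc5.png

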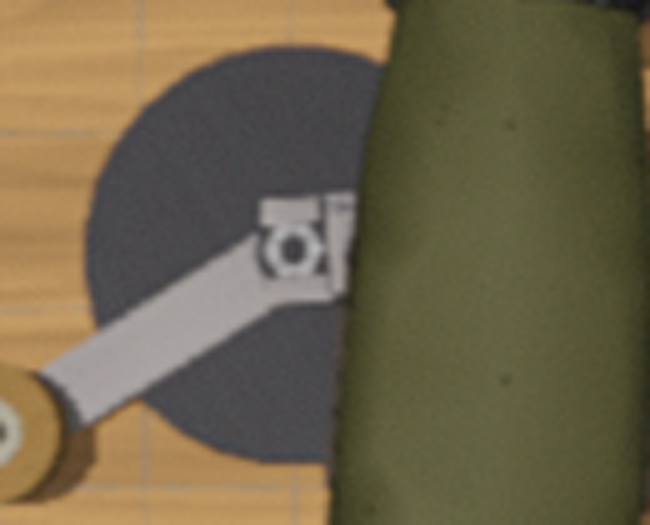

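>>> drive_tool(motion=[-40,-5,0,0,-40,-5,0,0,-40,-5,0,0,-40,-5,0,0,-40,-5,0,0,-40,-5,0,0,0,0,0,0])

```text
clock: 17.73
eef_pos: [786.2, -298.3, 228.1]
eef_rot: [3.023, 0.078, 1.592]
wrist_force: [-0.2, -0.3, -0.4]
finger_gap: 0.3
```

```bash
python3 - <<'E'
from h import *
t=camera("top")[:,:,::-1]
a=cv2.resize(t[150:210,225:345],None,fx=6.5,fy=6.5,interpolation=cv2.INTER_CUBIC)
cv2.imwrite("pics/tc6.png",a); s=read_state(); print(s["eef_pos"],s["wrist_force"])
E
```

```text
[ 787.04307076 -294.97867988  227.74058032] [ 0.26828375  0.28863161 -0.00166714]
```

View pics/tc6.png

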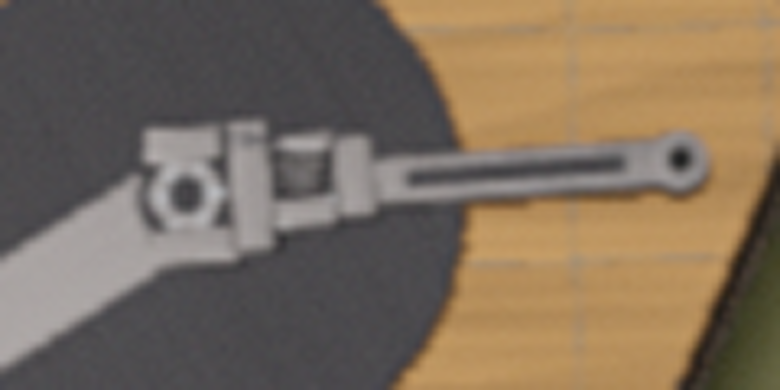

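```bash
python3 - <<'E'
from h import *
C=lambda x,y:((x+.5)/6.5-.5+225,(y+.5)/6.5-.5+150)
h=ray("top",C(681,158),44); n=ray("top",C(187,195),51); w=ray("top",C(303,173),50)
a=lambda p,q:np.degrees(np.arctan2(p[1]-q[1],p[0]-q[0]))
T=lambda x,y:((x+.5)/5-.5+205,(y+.5)/5-.5+125)
h0=ray("top",T(558,67),44);n0=ray("top",T(243,274),51);w0=ray("top",T(316,217),50)
print(h,n,w,a(h,n),a(h0,n0),a(h,w),a(h0,w0),np.radians(a(h0,n0)-a(h,n)),np.radians(a(h0,w0)-a(h,w)))
print(np.hypot(*(h-n)[:2]),np.hypot(*(h0-n0)[:2]))
E
```

```text
[ 618.20674023 -146.78316648   44.        ] [603.36178084  99.16904828  51.        ] [613.4115175   41.43900277  50.        ] -86.54598384611408 -57.33898170159099 -88.54062564665423 -58.823785280137386 0.5097583520589727 0.5186567076852775
246.39980674807393 245.83280395039495
```

```bash
python3 -c "
from cell import *
print(sign_off())"
```

```text
the job is handed in; nothing more can be done
None
```

I closed the jaw on the nut, swung the handle clockwise to the stop, backed off clear and handed the job in at about 18 s. `sign_off` gave no verdict.

- **Jaw:** I rolled the worm wheel with the closed fingertips in about ten drag strokes. It stopped turning and the finger slipped: the drag rose from about 7 N to 15–22 N while pressing at about 34 N. I took that as the jaw being home. I had no direct jaw reading, so "snug" rests on this and on the picture.
- **Nut before tightening:** the hole in the handle's end had not moved in the picture, so the nut had not been turned while the jaw was loose.
- **Tightening:** the handle moved at about 4–6 N until the force rose near the end. The top view shows the wrench turned by 0.51–0.52 rad against the 0.5 rad stop. It was still seated, with the distance from nut to handle hole unchanged within 1 mm, and the arm was clear.

**Forces higher than asked:**
- The last push reached about 14.5 N for one row, above the 10 N guide. The picture shows no sign of the jaws going over the corners.
- Two worm strokes peaked at about 42–50 N in total. That is above the 10–15 N intended but under the 60 N limit.
- The tool also tilted by about 0.13 rad during the strokes, with no visible effect.

I did not check the mug, box, tape or screwdriver for movement at the end. The arm's path kept well away from them.

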